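# Snap the spice tube back into its display clip

### The job

The red-capped spice tube has been left lying on the counter. Pick it up and press it down into the empty spring clip on the red base, either way round, until it snaps fully home, and only then let go. Leave the blue-capped and the yellow-capped tubes where they are.

Things in the scene. Friction and masses are not known exactly. Their poses are not given: they have to be found in the camera images.
- tube_red: Spice tube with red cap and foot, filled red-brown, lying on the counter, about 90 g. Origin: on its axis, at the middle of the round part; x towards the cap. Round part 24 mm in diameter, x -50 to 50 mm: grip its middle. Cap (x 50 to 80) and foot (x -66 to -50) are 28 mm square, so it lies without rolling, its axis 14 mm above the counter.
- clip_red: Empty spring clip, red base 170 x 56 x 6 mm, one of 3 in a fixed row (along y), 85 mm apart, any order. Origin: centre of base underside, 6 mm above counter; x along a seated tube. Steel finger pairs at x -32 and 32 mm, 12 mm wide, tops at z 50. Tube along x, its origin over the clip's: push down, 6 to 10 N, until it snaps in. Home: its axis at y 0, z 30 mm; 12 mm of play each way in x.
- tube_blue: A tube of the same shape and size with a blue cap and foot and dark filling, lying on the counter: leave it. Origin and axes as for the red-capped tube.
- tube_yellow: A tube of the same shape and size with a yellow cap and foot and yellow filling, already held in the clip on the yellow base: leave it. Origin and axes as for the red-capped tube.

How it is judged:
By the outcome, as a careful person would: the job done as asked, in the order asked, and still so for the second after the job is handed in, with the robot touching nothing.
It also fails if it takes over 32 s, if anything falls off the work surface, if the arm or the gripper's body presses on something with over 40 N, if the wrist force passes 120 N, or if a joint passes its speed limit or range.

### The arm

A 6-joint arm with a two-finger parallel gripper is mounted at the origin on the work surface. World frame = base frame: x ahead of the robot, y to its left, z up, the work surface at z = 0. Lengths are in m, angles in rad, forces in N, time in s.
With the tool pointing down it reaches from about 0.375 to 0.9 m from the base axis. Payload 3.1 kg.
Tool frame: the origin (TCP) lies midway between the tips of the shut fingers; the grasp point (between the pads) lies 19 mm behind it; z points along the fingers, y is the line along which they close (so a half turn about z gives the same grasp; the last joint's range is limited). The gripper opens to 87 mm and grips with 3 to 60 N. Pads are 19 mm wide; open, the fingers measure 117 mm over their backs; the gripper's body (75 mm by 190 mm) begins 51 mm behind the grasp point.
Start: joints at [1.167, 0.527, 1.433, -0, 1.181, -0.178], TCP at [0.139, 0.609, 0.223] pointing down, gripper open.
Joint ranges: [-3.08, 3.08], [-0.75, 2.2], [0.22, 2.44], [-1.43, 4.57], [0, 2.65], [-2.85, 2.85]. Speed limits (rad/s): [2.79, 2.79, 3.14, 3.14, 3.14, 3.14].

### API

Orientations are given as a unit quaternion [x, y, z, w].
In Python, from rig import status, imaging, order gives the robot as it stands.
- The arm moves only by the tool arm_command, never from a script. Its argument "deltas" is one flat list of numbers, 5 for each row, row after row: the opening, from -1 (shut) to 1 (fully open), so that 0 is half open, then the shift along the tool's x, y, z in m, then the turn about the tool's z in rad. In form: [gripper, tx, ty, tz, roll, gripper, tx, ty, tz, roll, ...]. A call has 1 to 12 rows; each row shifts and turns the commanded pose from where the row before left it, along the tool's axes as they then stand; what a row does not reach is not made up. A row lasts 1/8 s, in which the tool goes at most 62.5 mm and 10.7 degrees, less where a joint would pass 70% of its speed; a pose out of reach is approached as far as the arm can. A call with a gripper value outside its range is refused whole. The fingers move at their own pace and stop on an object; "newtons" is the grip in N (left out, the last holds). Time passes only in rows, so rows that do not move let the fingers close. It gives the time, the measured TCP pose, the force, the opening and the grip force at its end, in the units of the state.
- status.get_obs(): the state, without advancing time (a new reading comes with each control period).
- imaging.camera(name): name is "scene" or "top" or "wrist"; returns (picture, depth): 384x512x3 uint8, red, green, blue; 384x512 float32, m along the optical axis (not along the pixel's ray), 0 where there is no reading.
- imaging.camera_params(name): a dict with "intrinsics" (3x3 intrinsics, pixels), "k1" (the pictures are not rectified: a ray, as slopes to the right and down, at radius r is drawn at 1 + k1 r^2 times it, then the intrinsics apply), "camera_from_world" (4x4, takes a point from world to camera coordinates). Camera axes: x right, y up, looking along -z (the intrinsics and any distortion apply to the point x, -y, -z); pixel columns grow to the right and rows downward; lengths in m; the calibration is good to about 2 mm. A picture is of the moment at which its call begins: read the wrist's pose just before it. camera_params takes no time and is no camera call; for the wrist camera it gives the pose at the moment of the call.
- order.hand_in(): hands the job in; it is judged then, once.
The state is a dict: "time": time; "q": joint angles; "joint_velocities": joint speeds; "joint_torque": joint torques, N m; "position": TCP position; "tool_rot": TCP orientation; "ft_force": force on the tool from outside, world axes, zero at the start; "moment": the same for the moment, N m; "grip_width": finger opening in m; "grip_force": force on a finger pad.
Only numpy, scipy, OpenCV 4.12 (cv2) and the standard library are available. Lean on these libraries where they do the work, as an engineer would, in place of code of your own. Each camera call takes 0.05 s, during which the arm holds its last target. There are 200 camera calls.

## Working session

There is one attempt and no reset: what is moved stays moved. The work goes in short steps, Python scripts to look and compute and a tool call to move; the robot and the scene stay as the last step left them, time stands still between calls to the robot, and variables do not carry over. Pictures are saved under pics/ and viewed, at most 10 in all, crops included, and the job is handed in when it is done.

Besides the shell and the picture viewer there is one more tool, called after "Call:" as name(argument=value, ...), one argument or row to a line, values as JSON. arm_command: Moves the arm, as the interface text tells. Its arguments: {"type":"object","properties":{"deltas":{"type":"array"},"newtons":{"type":"number"}},"required":["deltas"]}

```bash
mkdir -p pics; cat > h.py <<'E'
import numpy as np, cv2
from rig import status, imaging, order
def cloud(name):
    p=imaging.camera_params(name); im,d=imaging.camera(name)
    K=np.array(p["intrinsics"]);k1=p["k1"];T=np.linalg.inv(np.array(p["camera_from_world"]))
    v,u=np.mgrid[0:384,0:512].astype(np.float32)
    n=cv2.undistortPoints(np.stack([u.ravel(),v.ravel()],1)[:,None],K,np.array([k1,0,0,0.])).reshape(384,512,2)
    c=np.stack([n[...,0]*d,-n[...,1]*d,-d],-1)
    return im,d,c@T[:3,:3].T+T[:3,3]
E
python3 - <<'E'
from h import *
s=status.get_obs();print({k:np.round(v,3) for k,v in s.items()})
ims=[]
for n in("top","scene"):
    im,d,P=cloud(n);np.savez(n+".npz",im=im,d=d,P=P);ims.append(im)
cv2.imwrite("pics/a.png",cv2.cvtColor(ims[0],cv2.COLOR_RGB2BGR));cv2.imwrite("pics/b.png",cv2.cvtColor(ims[1],cv2.COLOR_RGB2BGR))
E
```

```text
{'time': np.float64(0.0), 'q': array([ 1.167,  0.528,  1.434, -0.   ,  1.181, -0.178]), 'joint_velocities': array([ 0.   ,  0.   , -0.   , -0.   ,  0.002,  0.   ]), 'joint_torque': array([ 1.0000e-03, -4.4005e+01, -1.7659e+01,  6.4000e-02,  5.8000e-02,
       -0.0000e+00]), 'position': array([0.139, 0.609, 0.222]), 'tool_rot': array([ 0.112,  0.994, -0.001, -0.   ]), 'ft_force': array([0.176, 0.046, 0.117]), 'moment': array([0.023, 0.019, 0.045]), 'grip_force': np.float64(0.0), 'grip_width': np.float64(0.087)}
```

View pics/a.png

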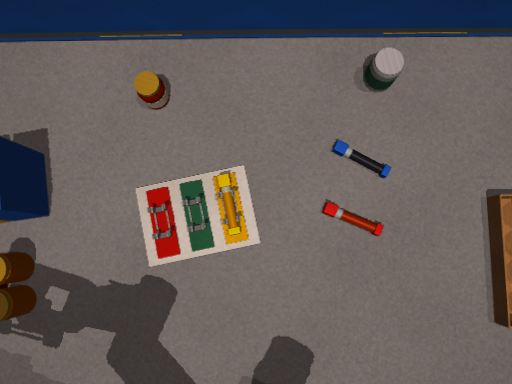

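View pics/b.png

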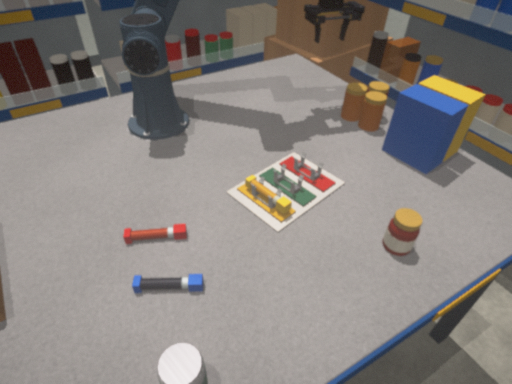

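The top view shows the red tube at about (353,219), the blue tube at (362,158), the empty red clip at (163,222) and the yellow clip with its tube at (231,207). The scene view agrees.

```bash
python3 - <<'E'
from h import *
for nm in("top","scene"):
    z=np.load(nm+".npz");im=z["im"];P=z["P"];d=z["d"]
    hsv=cv2.cvtColor(im,cv2.COLOR_RGB2HSV);H,S,V=cv2.split(hsv)
    for col,m in(("red",((H<8)|(H>172))&(S>170)&(V>70)),("blue",(H>105)&(H<130)&(S>150)&(V>60)),("yel",(H>15)&(H<32)&(S>150)&(V>90))):
        m=m&(d>0)&(P[...,2]<0.08)&(P[...,2]>-.02)
        n,l,st,c=cv2.connectedComponentsWithStats(m.astype(np.uint8))
        for i in range(1,n):
            if st[i,4]<30: continue
            q=P[l==i]; r=cv2.minAreaRect((q[:,:2]*1000).astype(np.float32))
            if np.hypot(*q[:,:2].mean(0))>1.1: continue
            w,v=np.linalg.eigh(np.cov(q[:,:2].T));a=v[:,1]
            print(nm,col,c[i].round(),st[i,4],"mean",q.mean(0).round(4),"zmed",np.median(q[:,2]).round(4),"rect",np.round(r[0],1),np.round(r[1],1),round(r[2],1),"pca",np.degrees(np.arctan2(a[1],a[0])).round(1))
E
```

```text
top red [152.  96.] 87 mean [0.7905 0.2929 0.0745] zmed 0.0754 rect [794.2 293.2] [23.9 59.6] 19.8 pca 108.7
top red [164. 223.] 948 mean [0.4897 0.2691 0.0135] zmed 0.0136 rect [491.8 273.1] [169.8  55.2] 11.7 pca -168.2
top red [330. 209.] 155 mean [ 0.521  -0.1361  0.0275] zmed 0.0289 rect [ 522.5 -138.8] [34.1 32.1] 66.6 pca 117.0
top red [162. 221.] 196 mean [0.4921 0.275  0.0137] zmed 0.0137 rect [491.7 274.2] [50.4 24.7] 10.2 pca -170.7
top red [362. 223.] 410 mean [ 0.4877 -0.2123  0.0253] zmed 0.0255 rect [ 487.2 -212.5] [106.3  32.7] 71.4 pca 66.9
top red [153. 222.] 68 mean [0.4895 0.2965 0.0134] zmed 0.0133 rect [489. 296.] [50.6  8.2] 12.5 pca -167.6
top blue [251.  36.] 1368 mean [0.9792 0.0586 0.0011] zmed 0.001 rect [979.6  53.6] [  12.4 1353.8] 0.0 pca 90.0
top blue [340. 148.] 160 mean [ 0.6722 -0.1633  0.027 ] zmed 0.0281 rect [ 673.7 -164.3] [29.8 28.7] 61.9 pca 157.2
top blue [385. 171.] 83 mean [ 0.6133 -0.2713  0.0265] zmed 0.0279 rect [ 615.2 -272. ] [15.1 27.7] 61.0 pca 150.5
top blue [ 24. 217.] 111 mean [0.5019 0.6016 0.0507] zmed 0.0503 rect [501.8 602.6] 
[... 474 characters left out ...]
3 pca 55.3
scene blue [195. 278.] 56 mean [ 0.6747 -0.1641  0.0267] zmed 0.0267 rect [ 675.2 -165.2] [21.1 18.9] 67.5 pca -138.2
scene blue [136. 281.] 40 mean [ 0.6167 -0.274   0.0266] zmed 0.0266 rect [ 616.9 -274.3] [10.  22.2] 62.6 pca 151.5
scene yel [260. 186.] 151 mean [0.51   0.0994 0.0451] zmed 0.0454 rect [511.4 101.9] [92.3 21.8] 13.7 pca -169.6
scene yel [260. 203.] 214 mean [0.5322 0.0879 0.0103] zmed 0.0101 rect [532.7  88.9] [166.2  25.6] 8.3 pca -169.5
scene yel [283. 202.] 75 mean [0.5933 0.1175 0.048 ] zmed 0.0482 rect [592.7 118.2] [27.3 24. ] 7.4 pca -169.9
scene yel [468. 293.] 206 mean [ 0.9878  0.3429 -0.0086] zmed -0.0064 rect [987.4 348.5] [217.6   3.1] 89.8 pca 89.8
```

Call:
arm_command(
  deltas=[1,-0.04,-0.03,0,0,1,-0.04,-0.03,0,0,1,-0.04,-0.03,0,0,1,-0.04,-0.03,0,0,1,-0.04,-0.03,0,0,1,-0.04,-0.03,0,0,1,-0.04,-0.03,0,0,1,-0.04,-0.03,0,0,1,-0.023,-0.052,0,0,1,-0.023,-0.052,0,0,1,-0.023,-0.052,0,0,1,-0.023,-0.052,0,0],
  newtons=40,
)

```text
time: 1.6
position: [0.441, 0.0789, 0.2224]
tool_rot: [0.112, 0.994, 0.0, -0.0]
ft_force: [1.2, -0.5, -0.4]
grip_width: 0.087
grip_force: 0.0
```

Call:
arm_command(
  deltas=[1,-0.023,-0.052,0,0,1,-0.023,-0.052,0,0,1,-0.023,-0.052,0,0,1,-0.023,-0.052,0,0,1,-0.023,-0.052,0,0,1,0,0,0,0.18,1,0,0,0,0.18,1,0,0,0,0.18,1,0,0,0,0.18,1,0,0,0,0.18],
)

```text
time: 2.85
position: [0.4949, -0.1982, 0.2221]
tool_rot: [0.536, 0.844, 0.0, -0.001]
ft_force: [0.4, 0.1, 0.1]
grip_width: 0.0872
grip_force: 0.0
```

Call:
arm_command(
  deltas=[1,0,0,0,0.18,1,0,0,0,0.18,1,0,0,0,0.18,1,0,0,0,0.18,1,0,0,0,0.17,1,0,0,0,0],
)

```text
time: 3.6
position: [0.4949, -0.1982, 0.2222]
tool_rot: [0.845, 0.535, -0.0, -0.0]
ft_force: [0.1, -0.2, -1.1]
grip_width: 0.087
grip_force: 0.0
```

```bash
cat >> h.py <<'E'
from scipy.spatial.transform import Rotation as Ro
def wristlook(f):
    im,d,P=cloud("wrist"); cv2.imwrite(f,cv2.cvtColor(im,cv2.COLOR_RGB2BGR)); return im,d,P
def rel(xy,ang):  # tool-frame shift to world xy, roll to heading ang (deg)
    s=status.get_obs();R=Ro.from_quat(s["tool_rot"]).as_matrix();p=np.array(s["position"])
    h=np.degrees(np.arctan2(R[1,0],R[0,0])); D=np.r_[xy,p[2]]-p
    print("t",round(s["time"],2),"p",p.round(4),"head",h.round(2),"q",np.round(s["q"],2),"tool shift",(R.T@D).round(4),"roll",np.radians(h-ang).round(4))
E
python3 - <<'E'
from h import *
im,d,P=wristlook("pics/c.png")
H,S,V=cv2.split(cv2.cvtColor(im,cv2.COLOR_RGB2HSV))
m=((H<10)|(H>172))&(S>150)&(V>60)&(d>0)&(P[...,2]>.004)&(P[...,2]<.04)
n,l,st,c=cv2.connectedComponentsWithStats(m.astype(np.uint8))
for i in range(1,n):
    if st[i,4]<150: continue
    q=P[l==i];q=q[q[:,2]>.018];r=cv2.minAreaRect((q[:,:2]*1000).astype(np.float32))
    w,v=np.linalg.eigh(np.cov(q[:,:2].T));a=v[:,1]
    print(c[i].round(),st[i,4],q.mean(0).round(4),np.round(r[0],1),np.round(r[1],1),round(r[2],1),np.degrees(np.arctan2(a[1],a[0])).round(1))
rel([.4928,-.2008],64.4)
E
```

```text
[253. 119.] 625 [ 0.5208 -0.1379  0.027 ] [ 520.6 -138. ] [29.5 26.2] 65.1 54.9
[256. 187.] 1539 [ 0.4887 -0.2123  0.0238] [ 489.4 -211.9] [100.1  27.1] 65.8 66.5
t 3.65 p [ 0.495  -0.1983  0.2223] head 64.73 q [-0.59  0.4   1.66 -0.    1.08 -0.15] tool shift [-0.0032 -0.0009  0.    ] roll 0.0058
```

View pics/c.png

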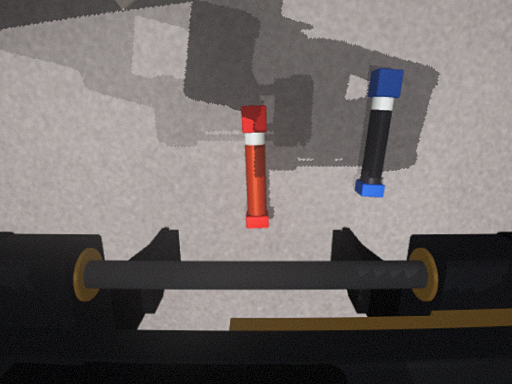

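The wrist view shows the red tube at (255,170), upright in the image with its cap at the top. It is clear of the blue tube at (376,135). The grasp axis needs about 2° of turn.

Call:
arm_command(
  deltas=[1,0,0,0.05,-0.035,1,0,0,0.05,0,1,0,0,0.05,0,1,0,0,0.04,0,1,0,0,0.02,0,1,0,0,0.008,0,1,0,0,0,0,1,0,0,0,0],
)

```text
time: 4.65
position: [0.4959, -0.1988, 0.0055]
tool_rot: [0.836, 0.549, 0.0, 0.001]
ft_force: [-0.2, -0.5, 0.0]
grip_width: 0.0871
grip_force: 0.0
```

Call:
arm_command(
  deltas=[-1,0,0,0,0,-1,0,0,0,0,-1,0,0,0,0,-1,0,0,0,0,-1,0,0,0,0,-1,0,0,0,0,-1,0,0,0,0,-1,0,0,0,0],
)

```text
time: 5.65
position: [0.4952, -0.1984, 0.0045]
tool_rot: [0.836, 0.549, -0.0, -0.0]
ft_force: [-0.3, -1.2, 0.4]
grip_width: 0.0228
grip_force: 40.0
```

Call:
arm_command(
  deltas=[-0.2,0,0,0,0,-0.2,0,0,0,0,-0.2,0,0,0.0025,0,-0.2,0,0,0,0,-1,0,0,0,0,-1,0,0,0,0,-1,0,0,0,0,-1,0,0,0,0,-1,0,0,0,0],
)

```text
time: 6.78
position: [0.4952, -0.1984, 0.0021]
tool_rot: [0.836, 0.549, 0.0, 0.0]
ft_force: [0.1, -0.5, -1.0]
grip_width: 0.0229
grip_force: 40.0
```

Call:
arm_command(
  deltas=[-1,0,0,-0.02,0,-1,0,0,-0.05,0,-1,0,0,-0.05,0,-1,0,0,-0.05,0,-1,0,0,0,0],
)

```text
time: 7.4
position: [0.4976, -0.1998, 0.176]
tool_rot: [0.836, 0.549, 0.002, 0.004]
ft_force: [0.4, 0.8, -0.5]
grip_width: 0.023
grip_force: 40.0
```

```bash
python3 - <<'E'
from h import *
im,d,P=wristlook("pics/d.png")
rel([.4918,.2732],12)
H,S,V=cv2.split(cv2.cvtColor(im,cv2.COLOR_RGB2HSV))
m=((H<10)|(H>172))&(S>150)&(V>60)&(d>0)&(P[...,2]>.1)
n,l,st,c=cv2.connectedComponentsWithStats(m.astype(np.uint8))
for i in range(1,n):
    if st[i,4]>80: q=P[l==i];print(c[i],st[i,4],q.mean(0).round(4),np.percentile(q,[3,97],axis=0).round(4))
E
```

```text
t 7.45 p [ 0.4959 -0.1988  0.1737] head 66.57 q [-0.59  0.47  1.71  0.    0.95 -0.18] tool shift [ 0.4315 -0.1915 -0.0011] roll 0.9525
[255.26216151 129.88761083] 4173 [ 0.5234 -0.1391  0.2007] [[ 0.5095 -0.1539  0.1995]
 [ 0.5372 -0.1249  0.202 ]]
[256.34535809 238.66525199] 1885 [ 0.5031 -0.1874  0.197 ] [[ 0.4908 -0.1996  0.1918]
 [ 0.5139 -0.1761  0.1996]]
[254.98863636 303.49912587] 1144 [ 0.4878 -0.221   0.1969] [[ 0.4763 -0.2314  0.192 ]
 [ 0.4978 -0.212   0.1995]]
```

View pics/d.png

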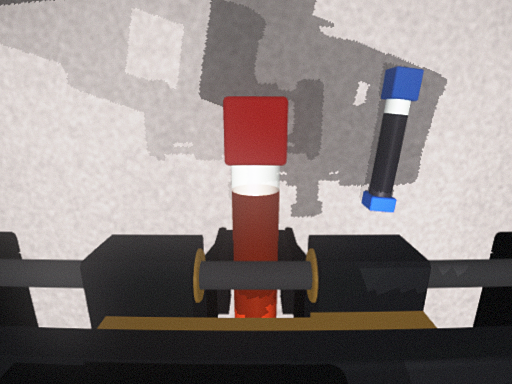

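The tube is held level and centred, with its cap at (255,130), and the blue tube is undisturbed. Next I'll move short of the red clip to get a close look.

Call:
arm_command(
  deltas=[-1,0.045,-0.036,0,0,-1,0.045,-0.036,0,0,-1,0.045,-0.036,0,0,-1,0.045,-0.036,0,0,-1,0.045,-0.036,0,0,-1,0.045,-0.036,0,0,-1,0.045,-0.036,0,0,-1,0.045,-0.036,0,0],
)

```text
time: 8.45
position: [0.3721, 0.2476, 0.1704]
tool_rot: [0.836, 0.549, -0.002, -0.0]
ft_force: [1.6, -0.3, -1.7]
grip_width: 0.023
grip_force: 40.0
```

Call:
arm_command(
  deltas=[-1,0,0,0,0.16,-1,0,0,0,0.16,-1,0,0,0,0.16,-1,0,0,0,0.16,-1,0,0,0,0.16,-1,0,0,0,0.15,-1,0,0,0,0,-1,0,0,0,0],
)

```text
time: 9.45
position: [0.3734, 0.2461, 0.1711]
tool_rot: [0.994, 0.107, -0.001, 0.0]
ft_force: [0.2, 0.0, -1.4]
grip_width: 0.0227
grip_force: 40.0
```

```bash
python3 - <<'E'
from h import *
im,d,P=wristlook("pics/e.png");np.savez("e.npz",im=im,d=d,P=P)
rel([.4918,.2732],12)
H,S,V=cv2.split(cv2.cvtColor(im,cv2.COLOR_RGB2HSV))
z=P[...,2]
m=((H<10)|(H>172))&(S>150)&(V>40)&(d>0)&(z<.03)&(z>0)
n,l,st,c=cv2.connectedComponentsWithStats(m.astype(np.uint8))
for i in range(1,n):
    if st[i,4]<80: continue
    q=P[l==i];print("red",c[i].round(),st[i,4],q.mean(0).round(4))
k=m&(abs(z-.012)<.006); q=P[k];r=cv2.minAreaRect((q[:,:2]*1000).astype(np.float32));print(np.round(r[0],1),np.round(r[1],1),r[2])
# steel fingers: above base, grey
a=np.radians(12);e=np.array([np.cos(a),np.sin(a)]);f=np.array([-e[1],e[0]])
D=P[...,:2]-[.4918,.2732];X=D@e;Y=D@f
for sx in(-1,1):
    g=(d>0)&(z>.035)&(z<.065)&(abs(X-sx*.032)<.016)&(abs(Y)<.035)
    for s in(-1,1):
        gg=g&(Y*s>0)
        if gg.sum()>5: print(sx,s,gg.sum(),"X",np.percentile(X[gg],[5,50,95]).round(4),"Y",np.percentile(Y[gg],[5,50,95]).round(4),"z",z[gg].max().round(4))
E
```

```text
t 9.5 p [0.3736 0.2462 0.1714] head 12.23 q [ 0.33  0.38  1.92 -0.    0.85  1.69] tool shift [ 0.1212 -0.0013 -0.0002] roll 0.0041
red [255.  40.] 1967 [0.509  0.2759 0.0109]
red [254.  60.] 1500 [0.4918 0.2731 0.011 ]
[501.6 275.1] [85.9 55. ] 12.025578498840332
-1 -1 133 X [-0.0345 -0.0309 -0.0267] Y [-0.0215 -0.0159 -0.0113] z 0.0569
-1 1 130 X [-0.0346 -0.0308 -0.0268] Y [0.0105 0.0155 0.0203] z 0.056
1 -1 258 X [0.0238 0.0296 0.0356] Y [-0.021  -0.0157 -0.0108] z 0.0562
1 1 265 X [0.0238 0.0296 0.0358] Y [0.0102 0.0157 0.021 ] z 0.0576
```

View pics/e.png

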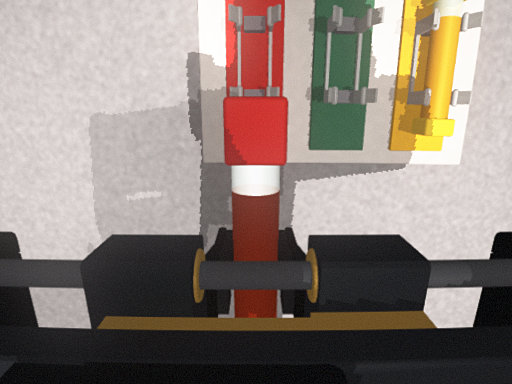

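The wrist view shows the red clip straight ahead, its base centred near column 255. The finger pairs sit at rows 20 and 95, in line with the held cap at column 255. The measured clip pose agrees with the top camera.

Call:
arm_command(
  deltas=[-1,0.06,0,0,0.004,-1,0.061,-0.001,0,0,-1,0,0,0.05,0,-1,0,0,0.04,0,-1,0,0,0.016,0,-1,0,0,0,0,-1,0,0,0,0],
)

```text
time: 10.38
position: [0.4934, 0.2731, 0.0674]
tool_rot: [0.995, 0.104, 0.001, -0.0]
ft_force: [0.2, 0.5, -0.7]
grip_width: 0.0232
grip_force: 40.0
```

```bash
python3 - <<'E'
from h import *
rel([.4918,.2732],12)
E
```

```text
t 10.38 p [0.4934 0.2731 0.0674] head 11.93 q [ 0.31  0.67  1.71 -0.    0.76  1.67] tool shift [-0.0015 -0.0005 -0.    ] roll -0.0012
```

Aligned. I'll press down gradually.

Call:
arm_command(
  deltas=[-1,-0.001,0,0.006,0,-1,0,0,0.006,0,-1,0,0,0.005,0,-1,0,0,0.004,0,-1,0,0,0,0],
)

```text
time: 11.0
position: [0.491, 0.2723, 0.0446]
tool_rot: [0.995, 0.104, -0.0, 0.0]
ft_force: [-0.1, 0.2, -0.3]
grip_width: 0.023
grip_force: 40.0
```

Call:
arm_command(
  deltas=[-1,0,0,0.004,0,-1,0,0,0.004,0,-1,0,0,0.004,0,-1,0,0,0,0],
)

```text
time: 11.5
position: [0.4919, 0.2727, 0.0337]
tool_rot: [0.995, 0.104, 0.001, -0.0]
ft_force: [-0.4, 0.5, 4.7]
grip_width: 0.023
grip_force: 40.0
```

Call:
arm_command(
  deltas=[-1,0,0,0.004,0,-1,0,0,0.003,0,-1,0,0,0,0],
)

```text
time: 11.88
position: [0.4922, 0.2727, 0.0261]
tool_rot: [0.995, 0.104, 0.001, -0.0]
ft_force: [1.3, 0.4, 0.3]
grip_width: 0.0227
grip_force: 40.0
```

Call:
arm_command(
  deltas=[-1,0,0,0.002,0,-1,0,0,0.001,0,-1,0,0,0,0],
)

```text
time: 12.25
position: [0.4913, 0.2725, 0.0239]
tool_rot: [0.995, 0.104, 0.0, -0.0]
ft_force: [-0.8, 0.7, 7.5]
grip_width: 0.0231
grip_force: 40.0
```

```bash
python3 - <<'E'
from h import *
s=status.get_obs();print(s["position"],s["ft_force"],s["time"])
im,d,P=wristlook("pics/f.png")
im2,d2,P2=cloud("scene")
cv2.imwrite("pics/g.png",cv2.resize(cv2.cvtColor(im2,cv2.COLOR_RGB2BGR)[120:240,200:370],None,fx=4,fy=4,interpolation=cv2.INTER_CUBIC))
a=np.radians(12);e=np.array([np.cos(a),np.sin(a)]);f=np.array([-e[1],e[0]])
for I,dd,Q in((im,d,P),(im2,d2,P2)):
    D=Q[...,:2]-[.4918,.2732];X=D@e;Y=D@f
    for lo,hi in((.052,.078),(-.064,-.052)):
        g=(dd>0)&(X>lo)&(X<hi)&(abs(Y)<.012)&(Q[...,2]<.12)
        if g.sum()>5: print("X",lo,g.sum(),"top z",np.percentile(Q[g][:,2],[10,50,90]).round(4))
E
```

```text
[0.49134152 0.27246186 0.02386429] [-0.77795112  0.71917706  7.47803801] 12.25
X 0.052 3364 top z [0.0481 0.0489 0.0497]
X 0.052 71 top z [0.0101 0.0474 0.0493]
X -0.064 9 top z [0.009  0.0103 0.0118]
```

View pics/g.png

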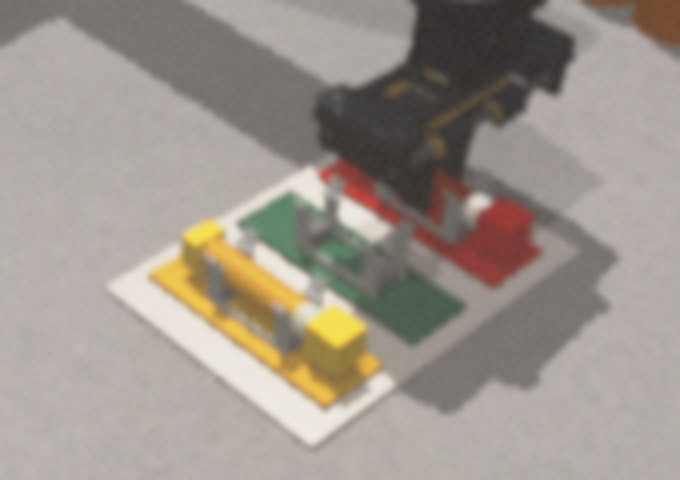

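The crop shows the red tube down in the red clip with its cap low over the base at about (505,240), level with the yellow one. Its top is at z≈49 mm (50 expected), and the force is rising against the seat. One small extra press, then release.

Call:
arm_command(
  deltas=[-1,0,0,0.001,0,-1,0,0,0,0],
)

```text
time: 12.6
position: [0.4914, 0.2725, 0.0238]
tool_rot: [0.995, 0.104, 0.0, -0.0]
ft_force: [-2.5, -0.3, 14.8]
grip_width: 0.023
grip_force: 40.0
```

Call:
arm_command(
  deltas=[-1,0,0,-0.001,0,-1,0,0,-0.0005,0,0,0,0,0,0,0,0,0,0,0,0,0,0,0,0,0,0,0,0,0],
)

```text
time: 13.35
position: [0.4911, 0.2723, 0.0232]
tool_rot: [0.995, 0.104, -0.0, 0.0]
ft_force: [-0.4, -0.5, 0.2]
grip_width: 0.0426
grip_force: 0.0
```

Call:
arm_command(
  deltas=[0,0,0,-0.01,0,0,0,0,-0.03,0,0,0,0,-0.05,0,0,0,0,-0.05,0,0,-0.05,0,0,0,0,-0.05,0,0,0,0,0,0,0,0],
)

```text
time: 14.22
position: [0.3878, 0.2505, 0.1638]
tool_rot: [0.995, 0.104, -0.003, 0.001]
ft_force: [-0.2, -0.2, 0.7]
grip_width: 0.0436
grip_force: 0.0
```

```bash
python3 - <<'E'
from h import *
im,d,P=wristlook("pics/i.png")
a=np.radians(12);e=np.array([np.cos(a),np.sin(a)]);f=np.array([-e[1],e[0]])
D=P[...,:2]-[.4918,.2732];X=D@e;Y=D@f;z=P[...,2]
for o in(0,-.17):
  for lo,hi in((.055,.075),(-.02,.02),(-.062,-.053)):
    g=(d>0)&(X>lo)&(X<hi)&(abs(Y-o)<.02)&(z<.12)&(z>.035)
    if g.sum()>5: print(o,lo,g.sum(),"z",np.percentile(z[g],[50,90]).round(4),"Y",np.percentile(Y[g],[5,50,95]).round(4))
E
```

```text
0 -0.02 1376 z [0.0452 0.0471] Y [-0.0114 -0.0003  0.0101]
0 -0.062 347 z [0.0489 0.0498] Y [-0.0135 -0.0011  0.0121]
-0.17 0.055 125 z [0.0482 0.0495] Y [-0.182  -0.1664 -0.1558]
-0.17 -0.02 1342 z [0.045  0.0471] Y [-0.1769 -0.165  -0.1583]
-0.17 -0.062 391 z [0.0486 0.0497] Y [-0.1817 -0.1658 -0.1561]
```

View pics/i.png

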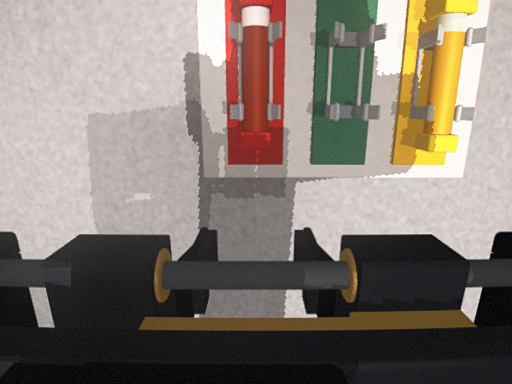

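The view shows the red tube seated between both finger pairs at (255,70), at the same height as the yellow one (body top about 47 mm, foot top about 50 mm), with the gripper clear.

```bash
python3 -c "
from rig import order;print(order.hand_in())"
```

```text
the job is handed in; nothing more can be done
None
```

The red-capped tube is snapped fully home in the red clip and was released only after that; the blue and yellow tubes were left alone, and I handed the job in at about 14 s of the 32 s allowed.

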